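# Vent the damp box, then hold its flap at the pointer

### The arm

A 6-joint arm with a two-finger parallel gripper is mounted at the origin on the work surface. World frame = base frame: x ahead of the robot, y to its left, z up, the work surface at z = 0. Lengths are in m, angles in degrees, forces in N, time in s.
With the tool pointing down it reaches from about 0.3 to 0.75 m from the base axis. Payload 8.5 kg.
Tool frame: the origin (TCP) lies on the centre line of the jaws, within the pads' length; the fingertips stand 19 mm ahead of it and the grasp point (between the pads) is the TCP; z points along the fingers, x is the direction in which the jaws open and shut, and the axes are right-handed (so a half turn about z gives the same grasp; the last joint's range is limited). The gripper opens to 85 mm and grips with 20 to 120 N. Pads are 22 mm wide; open, the fingers measure 114 mm over their backs; the gripper's body (76 mm by 85 mm) begins 54 mm behind the grasp point. The pads swing forward as they close: fully open they stand 13 mm farther back than shut.
Start: joints at [52.065, 21.807, 74.336, -0, 83.858, -12.336], TCP at [0.238, 0.496, 0.25] pointing down, gripper open.
Joint ranges: [-178.18, 178.18], [-50.72, 133.34], [12.68, 142.11], [-81.47, 261.47], [9.98, 163.14], [-165.26, 165.26]. Speed limits (degrees/s): [136.94, 136.94, 180, 180, 180, 180].

### API

Orientations are given as a 3x3 rotation matrix whose columns are the frame's x, y, z axes.
In Python, from rig import env, cams, order gives the robot as it stands.
- The arm moves only by the tool step_arm, never from a script. Its argument "steps" is a list of rows, each an object with "xyz": the shift along the tool's x, y, z normalised to -1 to 1, where 1 is 0.04 m, a list of three; "turn": the turn, a rotation vector about the tool's x, y, z normalised to -1 to 1, where 1 is 0.08 rad, a list of three; "gripper": the gripper command: -1 is shut, 1 is fully open, values between are in proportion. A call has 1 to 20 rows; each row shifts and turns the commanded pose from where the row before left it, along the tool's axes as they then stand; what a row does not reach is not made up. A row lasts 1/12 s, in which the tool goes at most 41.7 mm and 7.16 degrees, less where a joint would pass 70% of its speed; a pose out of reach is approached as far as the arm can. A call with a number of a shift or a turn outside -1 to 1 is refused whole. A call with a gripper value outside its range is refused whole. The fingers move at their own pace and stop on an object; "squeeze" is the grip in N (left out, the last holds). Time passes only in rows, so rows that do not move let the fingers close. It gives the time, the measured TCP pose, the force and the opening at its end, in the units of the state.
- env.observe(): the state, without advancing time (a new reading comes with each control period).
- cams.get_image(name): name is "scene" or "top" or "wrist"; returns (picture, depth): 384x512x3 uint8, red, green, blue; 384x512 float32, m along the optical axis (not along the pixel's ray), 0 where there is no reading.
- cams.camera_info(name): a dict with "fx", "fy", "cx", "cy" (pixels), "extrinsics" (4x4, takes a point from camera to world coordinates). Camera axes: x right, y down, z forward; pixel columns grow to the right and rows downward; lengths in m; the calibration is good to about 2 mm. The wrist camera is an equidistant fisheye: a pixel r from the principal point sees the ray r / f radians off the axis. A picture is of the moment at which its call begins: read the wrist's pose just before it. camera_info takes no time and is no camera call; for the wrist camera it gives the pose at the moment of the call.
- order.close_job(): hands the job in, once; it reports no verdict.
The state is a dict: "time_s": time; "q": joint angles; "qvel": joint speeds; "joint_efforts": joint torques, N m; "position": TCP position; "tool_rot": TCP orientation; "ft_force": force on the tool from outside, world axes, zero at the start; "wrist_torque": the same for the moment, N m; "grip_width": finger opening in m.
Only numpy, scipy, OpenCV 4.12 (cv2) and the standard library are available. Lean on these libraries where they do the work, as an engineer would, in place of code of your own. Each camera call takes 0.05 s, during which the arm holds its last target. There are 200 camera calls.

### The job

With the flap of the damp box still shut, unscrew the blue vent cap anticlockwise as far as it goes. Then lift the teal flap until it is in line with the orange pointer beside it, and finish while still holding it there with the gripper, steady, because it falls shut if let go. Do not shift the pointer or the jar, bowls, cup, tape, tiles and brush around it.

Things in the scene. Friction and masses are not known exactly. Their poses are not given: they have to be found in the camera images.
- damp_box: White damp box for tiles, fixed to the bench, 240 (its x) x 320 (its y) x 120 mm high. Origin: centre of its underside. The flap covers y = -160 to +80 mm; from y = +80 to +160 mm lies a fixed deck, 120 mm up, with the blue vent cap (axis at x -55, y +120 mm) and a small amber jar (about x +85, y +120 mm).
- vent_cap (a joint): Blue round screw cap, 44 mm diameter, 26 mm high, underside 14 mm above the deck. Rad, grows anticlockwise seen from above (unscrewing): 0 shut, stop at 2.3 = fully open. Starts at 0 to 0.3, stays where left (drag 0.06 N m), is captive and does not rise. Its white line points to the red dot on the deck when shut, to the green dot when fully open.
- cap_top (a point): Centre of the vent cap's top face, 40 mm above the deck; turns with the cap.
- flap (a joint): Teal flap of the damp box, 250 x 242 x 12 mm, 0.3 to 0.6 kg. Rad: 0 shut and level, grows as its -y edge is lifted, stop at 1.4. Hinge line along the box's x at box y = +80 mm, 126.5 mm above the box's origin, at mid thickness of the flap. Free hinge: it falls shut when let go. An orange line runs along its +x edge.
- flap_handle (a point): Middle of the flap's steel bar handle: 12 mm round bar along the box's x, 120 mm between its two legs, its axis 44 mm above the flap's top face; from the hinge line 210 mm along the flap and 50 mm out of it. Axes turn with the flap: x along bar and hinge, y towards the hinge, z out of the flap. The round bar can turn between finger pads.
- pointer (a joint): Orange pointer arm beside the flap at the box's +x end, on the same hinge line as the flap, in front of a steel arc with black ticks every 10 degrees. Same angle and sign as the flap (rad, 0 = level, up); it starts somewhere from 0.55 to 0.95 and is stiff: it marks the wanted flap angle. The flap does not touch it.
- pointer_tip (a point): Tip of the orange pointer, 210 mm from the hinge line, 152 mm from the box's middle towards its +x end; axes parallel to those of flap_handle when the flap is in line with the pointer.
- deck_jar: Small amber glass jar with black lid, 36 mm diameter, 50 mm high, standing loose on the deck of the box. Origin: underside. Leave alone.
- bowl_blue: Blue bowl, 110 mm wide, 55 mm high, loose on the bench to the left. Origin: underside. Leave alone.
- bowl_yellow: Yellow bowl, 110 mm wide, 55 mm high, loose on the bench to the left. Origin: underside. Leave alone.
- cup: White plastic cup, 76 mm wide, 100 mm high, loose on the bench to the left, far side. Origin: underside. Leave alone.
- tape: Roll of tan masking tape, 100 mm wide, 25 mm high, lying loose to the right. Origin: underside. Leave alone.
- tile_pair: Two tiles stuck together, 100 x 100 x 24 mm, loose to the right. Origin: underside. Leave alone.
- brush: Flat paint brush, about 200 mm long, lying loose on the bench to the right, near side. Origin: about its middle. Leave alone.

How it is judged (in metres and radians):
On the way, in this order (a step that is already met when the one before it is completed fails the run):
1. the vent cap is fully unscrewed while the flap is shut (value of joint vent_cap above 2 rad and value of joint flap below 0.06 rad), for 0.2 s.
2. the flap is lifted by the gripper (value of joint flap above 0.3 rad and contact force between the fingers and flap above 0.5 N), for 0.1 s.
At the end, for the whole second after the job is handed in: The vent cap is open (beyond 2.0 rad of its 2.3) and the flap stands still (under 0.05 rad/s) within 0.09 rad (5 degrees) of the pointer, held by the fingers (over 1 N) (value of joint vent_cap above 2 rad and angle between the y axis of flap_handle and the y axis of pointer_tip, either way round below 0.09 rad and value of joint flap above 0.4 rad and velocity of joint flap between -0.05 and 0.05 rad/s and contact force between the fingers and flap above 1 N); the arm keeps its last pose, push and grip.
It fails at once if the pointer is shifted (its tip by over 12 mm) (distance of pointer_tip from where it was at the start of the episode above 0.012 m).
It fails at once if a bystander is shifted by over 30 mm (distance of any of deck_jar, bowl_blue, bowl_yellow, cup, tape, tile_pair, brush from where it was at the start of the episode above 0.03 m).
It also fails if it takes over 51 s, if anything falls off the work surface, if the arm or the gripper's body presses on something with over 40 N, if the wrist force passes 120 N, or if a joint passes its speed limit or range.

## Working session

There is one attempt and no reset: what is moved stays moved. The work goes in short steps, Python scripts to look and compute and a tool call to move; the robot and the scene stay as the last step left them, time stands still between calls to the robot, and variables do not carry over. Pictures are saved under pics/ and viewed, about 8 in all and at most 12, crops included, and the job is handed in when it is done.

Besides the shell and the picture viewer there is one more tool, called after "Request:" as name([rows], argument=value, ...), one row to a line, values as JSON. step_arm: Moves the arm, as the interface text tells. Scaled input: -1 to 1 covers 0.04 m each way for a shift and 0.08 rad each way for a turn. Its arguments: {"type":"object","properties":{"steps":{"type":"array"},"squeeze":{"type":"number"}},"required":["steps"]}

```bash
mkdir -p pics; ls; python3 - <<'E'
from rig import env,cams,order
import cv2,numpy as np
print(env.observe())
for n in("top","scene"):
    p,d=cams.get_image(n); cv2.imwrite(f"pics/{n}0.png",p[:,:,::-1]); np.save(f"pics/{n}0.npy",d)
    print(n,cams.camera_info(n))
E
```

```text
pics
{'time_s': 0.0, 'q': array([ 5.20629300e+01,  2.18409986e+01,  7.43884988e+01, -8.28428892e-04,
        8.38591825e+01, -1.23350320e+01]), 'qvel': array([-0.02505842,  0.03468138,  0.04402446,  0.03838346,  0.01378605,
       -0.00654704]), 'joint_efforts': array([ 9.42602746e-04, -4.48478222e+01, -2.31275439e+01, -1.38674086e-04,
        4.91759100e-03,  3.00801150e-05]), 'position': array([0.23747807, 0.49576202, 0.24968965]), 'tool_rot': array([[ 4.32115710e-01,  9.01817680e-01, -9.40214822e-04],
       [ 9.01816898e-01, -4.32116617e-01, -1.22953151e-03],
       [-1.51509570e-03, -3.16601733e-04, -9.99998802e-01]]), 'ft_force': array([-0.12734746,  0.27271028,  0.39717779]), 'wrist_torque': array([-0.01398687, -0.01566317, -0.00079763]), 'grip_width': 0.08524250246440893}
top {'fx': 415.00585826245174, 'fy': 415.00585826245174, 'cx': 247.7805871547082, 'cy': 187.39915261742397, 'extrinsics': array([[-0.03873521, -0.97543516,  0.21685439,  0.22423912],
       [-0.99924759,  0.03738679, -0.0103188 , -0.00317345],
       [ 0.00195783, -0.21709093, -0.97614942,  1.54740957],
       [ 0.        ,  0.        ,  0.        ,  1.        ]])}
scene {'fx': 378.44836830444666, 'fy': 378.44836830444666, 'cx': 251.29550527432144, 'cy': 192.60492778969717, 'extrinsics': array([[ 0.54577901,  0.53278803, -0.64673193,  1.23250065],
       [ 0.83771897, -0.36422677,  0.40689776, -0.45500434],
       [-0.01876682, -0.76385586, -0.64511397,  0.81909793],
       [ 0.        ,  0.        ,  0.        ,  1.        ]])}
```

View pics/top0.png

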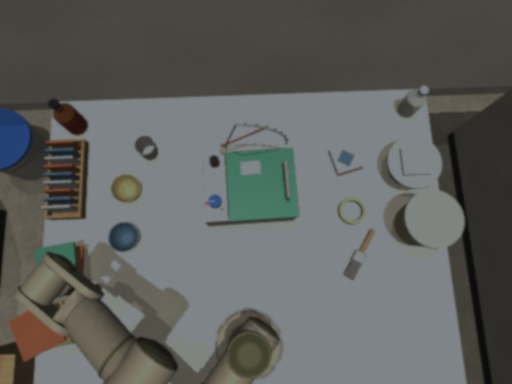

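View pics/scene0.png

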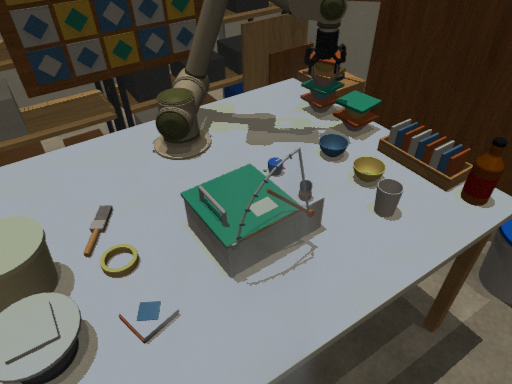

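Top: the cap is at about (215,201), the jar at (214,161), the flap at about (225-297, 150-220), the handle at about (287,181) and the pointer at about (245,137). The box axes are roughly parallel to world. Scene: the orange pointer runs from about (268,190) to (312,213) beside the arc. Next I'll measure these.

```bash
cat > h.py <<'E'
import numpy as np,cv2
from rig import env,cams,order
def rays(info,uv):
    uv=np.atleast_2d(uv).astype(float);E=info["extrinsics"]
    d=np.c_[(uv[:,0]-info["cx"])/info["fx"],(uv[:,1]-info["cy"])/info["fy"],np.ones(len(uv))]
    return E[:3,3],d@E[:3,:3].T
def plane(info,uv,z):
    o,d=rays(info,uv);return o+d*((z-o[2])/d[:,2])[:,None]
def pts(info,depth,uv):
    o,d=rays(info,uv);uv=np.atleast_2d(uv).astype(int);return o+d*depth[uv[:,1],uv[:,0]][:,None]
def mask(img,lo,hi):
    return cv2.inRange(cv2.cvtColor(img,cv2.COLOR_BGR2HSV),np.array(lo),np.array(hi))
def blobs(m,amin=8):
    n,l,s,c=cv2.connectedComponentsWithStats(m)
    return [(s[i,4],c[i].round(1),s[i,:4],l==i) for i in range(1,n) if s[i,4]>=amin]
E
python3 - <<'E'
from h import *
np.set_printoptions(precision=4,suppress=True)
for n in("top","scene"):
    im=cv2.imread(f"pics/{n}0.png");d=np.load(f"pics/{n}0.npy");I=cams.camera_info(n)
    print(n)
    g=max(blobs(mask(im,(72,90,40),(95,255,255))),key=lambda b:b[0] if 150<b[1][0]<330 and 100<b[1][1]<300 else 0)
    r=cv2.minAreaRect(cv2.findContours(g[3].astype(np.uint8),0,2)[0][0])
    bp=cv2.boxPoints(r);print("flap",g[0],g[1],bp.tolist());P=plane(I,bp,.1325);print(P)
    print("sides",[np.linalg.norm(P[i]-P[(i+1)%4]) for i in range(4)])
    ys,xs=np.where(g[3]);Q=pts(I,d,np.c_[xs,ys]);print("flap z",np.median(Q[:,2]))
    for b in blobs(mask(im,(105,120,60),(130,255,255))):
        if 190<b[1][0]<300 and 100<b[1][1]<230:
            ys,xs=np.where(b[3]);print("blue",b[0],b[1],plane(I,b[1],.155),np.median(pts(I,d,np.c_[xs,ys]),0))
    for b in blobs(mask(im,(3,90,50),(17,255,255))):
        if 200<b[1][0]<330 and 100<b[1][1]<230:
            ys,xs=np.where(b[3]);Q=pts(I,d,np.c_[xs,ys]);print("orange",b[0],b[1],b[2]);print(Q[np.argsort(Q[:,1])][::max(1,len(Q)//12)])
E
python3 -c "
import cv2
a=cv2.imread('pics/top0.png')[110:235,190:310];b=cv2.imread('pics/scene0.png')[135:270,175:330]
f=lambda i:cv2.resize(i,(400,int(400*i.shape[0]/i.shape[1])),interpolation=2)
a,b=f(a),f(b);h=min(len(a),len(b));cv2.imwrite('pics/c1.png',cv2.convertScaleAbs(cv2.hconcat([a[:h],b[:h]]),alpha=1.4))"
```

```text
top
flap 3974 [260.7 186.5] [[225.38153076171875, 152.92855834960938], [292.86328125, 148.3275146484375], [297.4920654296875, 216.21646118164062], [230.01031494140625, 220.8175048828125]]
[[ 0.6672  0.0566  0.1325]
 [ 0.6751 -0.1844  0.1325]
 [ 0.4305 -0.1851  0.1325]
 [ 0.4235  0.0473  0.1325]]
sides [np.float64(0.24117891844333986), np.float64(0.24459130020396505), np.float64(0.23254581833733787), np.float64(0.24381293478165555)]
flap z 0.13206202222445362
blue 84 [215.3 200.9] [[0.4907 0.0947 0.155 ]] [0.4897 0.0948 0.1599]
scene
flap 3169 [225.7 200.6] [[179.88101196289062, 193.80117797851562], [238.081298828125, 144.3309326171875], [284.9114990234375, 199.42526245117188], [226.71121215820312, 248.8955078125]]
[[ 0.435  -0.191   0.1325]
 [ 0.3115  0.0773  0.1325]
 [ 0.6206  0.0385  0.1325]
 [ 0.686  -0.1846  0.1325]]
sides [np.float64(0.2953016389824709), np.float64(0.31153482572797786), np.float64(0.23246986295594144), np.float64(0.2511175941414897)]
flap z 0.13295361205476564
blue 83 [272.8 162.1] [[0.4843 0.0946 0.155 ]] [0.4889 0.0896 0.1599]
orange 42 [272.6 193.1] [266 189  16  10]
[[ 0.7019 -0.0823  0.2759]
 [ 0.7035 -0.0807  0.2792]
 [ 0.7032 -0.0778  0.2776]
 [ 0.7043 -0.0757  0.2745]
 [ 0.7042 -0.0729  0.2702]
 [ 0.7024 -0.0716  0.2713]
 [ 0.7017 -0.0684  0.2693]
 [ 0.7032 -0.0665  0.2635]
 [ 0.7025 -0.0632  0.2614]
 [ 0.7023 -0.0601  0.2568]
 [ 0.7031 -0.0578  0.2533]
 [ 0.7036 -0.0524  0.251 ]
 [ 0.7024 -0.0485  0.2452]
 [ 0.7025 -0.0426  0.2394]]
orange 32 [310.9 212.5] [308 209   6   8]
[[0.6999 0.0543 0.1347]
 [0.7005 0.0573 0.1336]
 [0.699  0.058  0.1392]
 [0.7024 0.0602 0.1226]
 [0.7002 0.0608 0.1351]
 [0.6998 0.0623 0.1231]
 [0.702  0.0639 0.1239]
 [0.6918 0.0645 0.1339]
 [0.7001 0.0645 0.133 ]
 [0.701  0.0652 0.1188]
 [0.696  0.0672 0.1393]
 [0.7002 0.068  0.1313]
 [0.7016 0.0694 0.1388]
 [0.6997 0.0697 0.1191]
 [0.7024 0.0704 0.1245]
 [0.6999 0.072  0.129 ]]
```

View pics/c1.png

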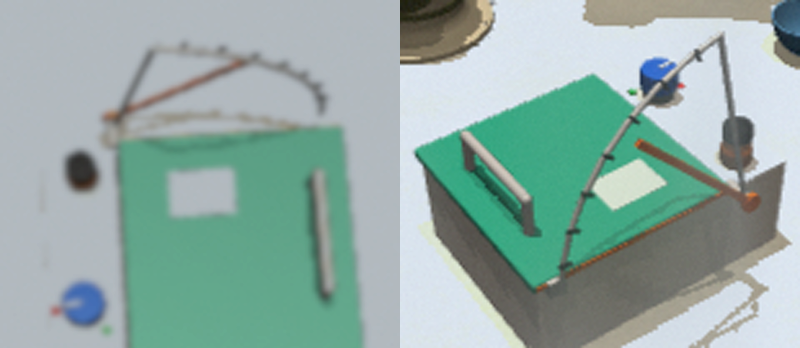

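Measured from colour and depth: the cap top is at about (0.490, 0.095), the box yaw is about +1.8° and the box centre is about (0.549, -0.024). That predicts the pointer hub within 2 mm. The pointer angle is about 0.81 rad. The white line starts near the red dot. Next I move above the cap.

Request:
step_arm([
  {"xyz": [-0.527,0.834,0],"turn": [0,0,0],"gripper": 1},
  {"xyz": [-0.527,0.834,0],"turn": [0,0,0],"gripper": 1},
  {"xyz": [-0.527,0.834,0],"turn": [0,0,0],"gripper": 1},
  {"xyz": [-0.527,0.834,0],"turn": [0,0,0],"gripper": 1},
  {"xyz": [-0.527,0.834,0],"turn": [0,0,0],"gripper": 1},
  {"xyz": [-0.527,0.834,0],"turn": [0,0,0],"gripper": 1},
  {"xyz": [-0.527,0.834,0],"turn": [0,0,0],"gripper": 1},
  {"xyz": [-0.527,0.834,0],"turn": [0,0,0],"gripper": 1},
  {"xyz": [-0.527,0.834,0],"turn": [0,0,0],"gripper": 1},
  {"xyz": [-0.527,0.834,0],"turn": [0,0,0],"gripper": 1},
  {"xyz": [-0.527,0.834,0],"turn": [0,0,0],"gripper": 1},
  {"xyz": [-0.527,0.834,0],"turn": [0,0,0],"gripper": 1},
])

```text
time_s: 1.1
position: [0.4899, 0.093, 0.2502]
tool_rot: [[0.432, 0.902, -0.0], [0.902, -0.432, 0.0], [-0.0, -0.0, -1.0]]
ft_force: [0.0, 1.3, 0.0]
grip_width: 0.0855
```

Request:
step_arm([
  {"xyz": [0,0,0],"turn": [0,0,1],"gripper": 1},
  {"xyz": [0,0,0],"turn": [0,0,1],"gripper": 1},
  {"xyz": [0,0,0],"turn": [0,0,1],"gripper": 1},
  {"xyz": [0,0,0],"turn": [0,0,1],"gripper": 1},
  {"xyz": [0,0,0],"turn": [0,0,1],"gripper": 1},
  {"xyz": [0,0,0],"turn": [0,0,1],"gripper": 1},
  {"xyz": [0,0,0],"turn": [0,0,1],"gripper": 1},
  {"xyz": [0,0,0],"turn": [0,0,1],"gripper": 1},
  {"xyz": [0,0,0],"turn": [0,0,1],"gripper": 1},
  {"xyz": [0,0,0],"turn": [0,0,1],"gripper": 1},
  {"xyz": [0,0,0],"turn": [0,0,1],"gripper": 1},
  {"xyz": [0,0,0],"turn": [0,0,1],"gripper": 1},
  {"xyz": [0,0,0],"turn": [0,0,1],"gripper": 1},
  {"xyz": [0,0,0],"turn": [0,0,1],"gripper": 1},
  {"xyz": [0,0,0],"turn": [0,0,0],"gripper": 1},
])

```text
time_s: 2.35
position: [0.4892, 0.0949, 0.25]
tool_rot: [[1.0, 0.001, -0.001], [0.001, -1.0, 0.0], [-0.001, -0.0, -1.0]]
ft_force: [0.1, -1.0, 0.8]
grip_width: 0.0856
```

```bash
python3 - <<'E'
from h import *
np.set_printoptions(precision=4,suppress=True)
I=cams.camera_info("wrist");s=env.observe()
p,d=cams.get_image("wrist");im=p[:,:,::-1].copy();cv2.imwrite("pics/w1.png",im)
print(s["position"],s["tool_rot"],s["q"],s["time_s"]);E=I["extrinsics"]
for b in blobs(mask(im,(105,110,50),(130,255,255)),100):
    v=b[1]-[I["cx"],I["cy"]];r=np.linalg.norm(v);th=r/I["fx"]
    ray=E[:3,:3]@np.r_[v/r*np.sin(th),np.cos(th)];o=E[:3,3]
    print(b[0],b[1],o+ray*(.158-o[2])/ray[2])
E
```

```text
[0.4892 0.0949 0.25  ] [[ 1.      0.0012 -0.0008]
 [ 0.0012 -1.      0.    ]
 [-0.0008 -0.     -1.    ]] [-2.6599 16.649  82.2736 -0.0011 81.1219 -2.728 ] 2.35
2379 [252.5 201.7] [0.4893 0.1006 0.158 ]
```

View pics/w1.png

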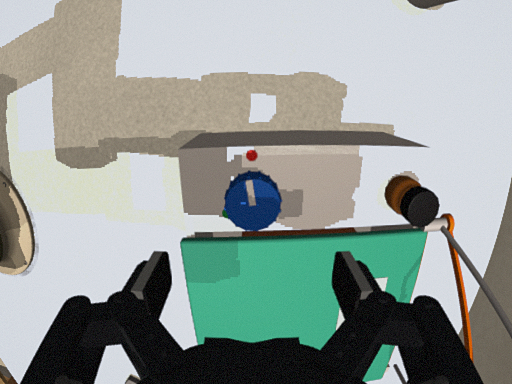

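The wrist view shows the cap centred at about (252,201), its line pointing close to the red dot (251,155). The jar is at (415,205) and clear of the fingers. Top and wrist differ by 5 mm in y, so I'll check against the wrist depth.

```bash
python3 - <<'E'
from h import *
np.set_printoptions(precision=4,suppress=True)
I=cams.camera_info("wrist")
p,d=cams.get_image("wrist");im=p[:,:,::-1].copy();E=I["extrinsics"]
def pos(m,top=None):
    ys,xs=np.where(m);v=np.c_[xs-I["cx"],ys-I["cy"]];r=np.linalg.norm(v,axis=1);th=r/I["fx"]
    D=np.c_[v/r[:,None]*np.tan(th)[:,None],np.ones(len(r))]*d[ys,xs][:,None]
    return D@E[:3,:3].T+E[:3,3]
b=max(blobs(mask(im,(105,110,50),(130,255,255))),key=lambda b:b[0])
m=cv2.morphologyEx(b[3].astype(np.uint8),cv2.MORPH_CLOSE,np.ones((15,15)))
P=pos(m);T=P[P[:,2]>.156];print(len(P),len(T),np.median(P[:,2]),T.min(0),T.max(0),(T.min(0)+T.max(0))/2, T.mean(0))
ring=pos(blobs(mask(im,(0,150,80),(4,255,255)))[0][3]);print("red",ring.mean(0))
print(E)
g=max(blobs(mask(im,(72,90,40),(95,255,255))),key=lambda b:b[0]);Q=pos(g[3]);print("flap max y",np.percentile(Q[:,1],99.8),np.median(Q[:,2]))
E
```

```text
2595 2350 0.15962568727594437 [0.467  0.0769 0.156 ] [0.5114 0.1786 0.3734] [0.4892 0.1278 0.2647] [0.4893 0.1001 0.1607]
red [0.4884 0.1298 0.1208]
[[ 1.      0.0054  0.0015  0.488 ]
 [ 0.0056 -0.9468 -0.3218  0.1786]
 [-0.0004  0.3219 -0.9468  0.3734]
 [ 0.      0.      0.      1.    ]]
flap max y 0.17861146181063955 0.13230041436113724
```

Request:
step_arm([
  {"xyz": [0,-0.05,0.5],"turn": [0,0,0],"gripper": 1},
  {"xyz": [0,0,0.75],"turn": [0,0,0],"gripper": 1},
  {"xyz": [0,0,0.75],"turn": [0,0,0],"gripper": 1},
  {"xyz": [0,0,0.45],"turn": [0,0,0],"gripper": 1},
  {"xyz": [0,0,0],"turn": [0,0,0],"gripper": -1},
  {"xyz": [0,0,0],"turn": [0,0,0],"gripper": -1},
  {"xyz": [0,0,0],"turn": [0,0,0],"gripper": -1},
  {"xyz": [0,0,0],"turn": [0,0,0],"gripper": -1},
  {"xyz": [0,0,0],"turn": [0,0,0],"gripper": -1},
  {"xyz": [0,0,0],"turn": [0,0,0],"gripper": -1},
  {"xyz": [0,0,0],"turn": [0,0,0],"gripper": -1},
], squeeze=35)

```text
time_s: 3.37
position: [0.49, 0.0969, 0.154]
tool_rot: [[1.0, 0.004, 0.003], [0.004, -1.0, -0.0], [0.003, 0.0, -1.0]]
ft_force: [-1.3, -0.2, 6.4]
grip_width: 0.0427
```

Request:
step_arm([
  {"xyz": [0,0,0],"turn": [0,0,-1],"gripper": -1},
  {"xyz": [0,0,0],"turn": [0,0,-1],"gripper": -1},
  {"xyz": [0,0,0],"turn": [0,0,-1],"gripper": -1},
  {"xyz": [0,0,0],"turn": [0,0,-1],"gripper": -1},
  {"xyz": [0,0,0],"turn": [0,0,-1],"gripper": -1},
  {"xyz": [0,0,0],"turn": [0,0,-1],"gripper": -1},
  {"xyz": [0,0,0],"turn": [0,0,-1],"gripper": -1},
  {"xyz": [0,0,0],"turn": [0,0,-1],"gripper": -1},
  {"xyz": [0,0,0],"turn": [0,0,-1],"gripper": -1},
  {"xyz": [0,0,0],"turn": [0,0,-1],"gripper": -1},
])

```text
time_s: 4.2
position: [0.4901, 0.0969, 0.154]
tool_rot: [[0.691, 0.723, 0.003], [0.723, -0.691, -0.0], [0.002, 0.003, -1.0]]
ft_force: [-1.7, 0.3, 6.5]
grip_width: 0.0428
```

Forces are small. I'll continue with 18 more rows, 2.24 rad in total.

Request:
step_arm([
  {"xyz": [0,0,0],"turn": [0,0,-1],"gripper": -1},
  {"xyz": [0,0,0],"turn": [0,0,-1],"gripper": -1},
  {"xyz": [0,0,0],"turn": [0,0,-1],"gripper": -1},
  {"xyz": [0,0,0],"turn": [0,0,-1],"gripper": -1},
  {"xyz": [0,0,0],"turn": [0,0,-1],"gripper": -1},
  {"xyz": [0,0,0],"turn": [0,0,-1],"gripper": -1},
  {"xyz": [0,0,0],"turn": [0,0,-1],"gripper": -1},
  {"xyz": [0,0,0],"turn": [0,0,-1],"gripper": -1},
  {"xyz": [0,0,0],"turn": [0,0,-1],"gripper": -1},
  {"xyz": [0,0,0],"turn": [0,0,-1],"gripper": -1},
  {"xyz": [0,0,0],"turn": [0,0,-1],"gripper": -1},
  {"xyz": [0,0,0],"turn": [0,0,-1],"gripper": -1},
  {"xyz": [0,0,0],"turn": [0,0,-1],"gripper": -1},
  {"xyz": [0,0,0],"turn": [0,0,-1],"gripper": -1},
  {"xyz": [0,0,0],"turn": [0,0,-1],"gripper": -1},
  {"xyz": [0,0,0],"turn": [0,0,-1],"gripper": -1},
  {"xyz": [0,0,0],"turn": [0,0,-1],"gripper": -1},
  {"xyz": [0,0,0],"turn": [0,0,-1],"gripper": -1},
])

```text
time_s: 5.7
position: [0.4902, 0.0973, 0.1539]
tool_rot: [[-0.626, 0.78, 0.004], [0.78, 0.626, 0.001], [-0.001, 0.004, -1.0]]
ft_force: [8.0, 8.2, 5.6]
grip_width: 0.0427
```

```bash
python3 - <<'E'
from h import *
s=env.observe();print(s["wrist_torque"],s["q"].round(1),s["time_s"])
E
```

```text
[ 1.48900271 -1.33031219 -0.51083421] [-2.400e+00  2.230e+01  9.120e+01  1.000e-01  6.630e+01 -1.312e+02] 5.7
```

The wrist moment is now 0.5 N m, well over the 0.06 drag, so the cap is probably at its stop. I'll release, rise 0.12 m and look.

Request:
step_arm([
  {"xyz": [0,0,0],"turn": [0,0,0],"gripper": 1},
  {"xyz": [0,0,0],"turn": [0,0,0],"gripper": 1},
  {"xyz": [0,0,0],"turn": [0,0,0],"gripper": 1},
  {"xyz": [0,0,0],"turn": [0,0,0],"gripper": 1},
  {"xyz": [0,0,0],"turn": [0,0,0],"gripper": 1},
  {"xyz": [0,0,-0.6],"turn": [0,0,0],"gripper": 1},
  {"xyz": [0,0,-0.8],"turn": [0,0,0],"gripper": 1},
  {"xyz": [0,0,-0.8],"turn": [0,0,0],"gripper": 1},
  {"xyz": [0,0,-0.8],"turn": [0,0,0],"gripper": 1},
  {"xyz": [0,0,0],"turn": [0,0,0],"gripper": 1},
])

```text
time_s: 6.53
position: [0.491, 0.0969, 0.2782]
tool_rot: [[-0.623, 0.782, 0.011], [0.782, 0.623, -0.001], [-0.007, 0.008, -1.0]]
ft_force: [-0.3, 1.4, -0.1]
grip_width: 0.0854
```

```bash
python3 - <<'E'
from h import *
I=cams.camera_info("wrist");p,d=cams.get_image("wrist");im=p[:,:,::-1].copy();cv2.imwrite("pics/w2.png",im)
t,d=cams.get_image("top");cv2.imwrite("pics/t2.png",t[:,:,::-1])
np.set_printoptions(precision=4,suppress=True)
J=cams.camera_info("top");print("handle top px",plane(J,[286.4,180.5],.1765),plane(J,[[285.5,162.5],[287.5,198.5]],.1765))
E
```

```text
handle top px [[ 0.5478 -0.1497  0.1765]] [[ 0.6113 -0.1504  0.1765]
 [ 0.4854 -0.1497  0.1765]]
```

View pics/w2.png

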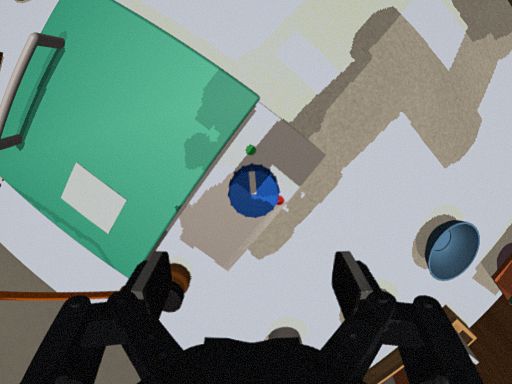

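The white line now points at the green dot (251,150), so the cap is fully open. The handle is at about (0.55, -0.15). I move above it, turn the jaws across the bar, then look closely.

Request:
step_arm([
  {"xyz": [-0.723,-0.341,0],"turn": [0,0,0],"gripper": 1},
  {"xyz": [-0.723,-0.341,0],"turn": [0,0,0],"gripper": 1},
  {"xyz": [-0.723,-0.341,0],"turn": [0,0,0],"gripper": 1},
  {"xyz": [-0.723,-0.341,0],"turn": [0,0,0],"gripper": 1},
  {"xyz": [-0.723,-0.341,0],"turn": [0,0,0],"gripper": 1},
  {"xyz": [-0.723,-0.341,0],"turn": [0,0,0],"gripper": 1},
  {"xyz": [-0.723,-0.341,0],"turn": [0,0,0],"gripper": 1},
  {"xyz": [-0.723,-0.341,0],"turn": [0,0,0],"gripper": 1},
  {"xyz": [0,0,0],"turn": [0,0,1],"gripper": 1},
  {"xyz": [0,0,0],"turn": [0,0,1],"gripper": 1},
  {"xyz": [0,0,0],"turn": [0,0,1],"gripper": 1},
  {"xyz": [0,0,0],"turn": [0,0,1],"gripper": 1},
  {"xyz": [0,0,0],"turn": [0,0,1],"gripper": 1},
  {"xyz": [0,0,0],"turn": [0,0,1],"gripper": 1},
  {"xyz": [0,0,0],"turn": [0,0,1],"gripper": 1},
  {"xyz": [0,0,0],"turn": [0,0,1],"gripper": 1},
  {"xyz": [0,0,0],"turn": [0,0,0],"gripper": 1},
])

```text
time_s: 8.05
position: [0.5479, -0.1518, 0.2705]
tool_rot: [[-0.03, 1.0, -0.003], [1.0, 0.03, 0.001], [0.002, -0.003, -1.0]]
ft_force: [0.1, -1.0, 0.7]
grip_width: 0.0853
```

```bash
python3 - <<'E'
from h import *
np.set_printoptions(precision=4,suppress=True)
I=cams.camera_info("wrist");s=env.observe();p,d=cams.get_image("wrist");im=p[:,:,::-1].copy();cv2.imwrite("pics/w3.png",im)
print(s["q"],s["position"],s["tool_rot"]);E=I["extrinsics"]
ys,xs=np.where(d>0);v=np.c_[xs-I["cx"],ys-I["cy"]];r=np.linalg.norm(v,axis=1)+1e-9
P=(np.c_[v/r[:,None]*np.tan(r/I["fx"])[:,None],np.ones(len(r))]*d[ys,xs][:,None])@E[:3,:3].T+E[:3,3]
k=(P[:,2]>.165)&(P[:,2]<.19)&(abs(P[:,0]-.55)<.09)&(abs(P[:,1]+.15)<.04)
B=P[k];print(len(B),B.min(0),B.max(0),np.median(B,0))
for a in np.arange(.47,.63,.02):
    c=B[abs(B[:,0]-a)<.01]
    if len(c): print(a,len(c),c.mean(0),c[:,2].max())
E
```

```text
[ -27.4161   23.0318   68.9982   -0.0026   88.1577 -119.1413] [ 0.5479 -0.1518  0.2705] [[-0.0301  0.9995 -0.0029]
 [ 0.9995  0.0301  0.0015]
 [ 0.0016 -0.0029 -1.    ]]
2349 [ 0.4856 -0.158   0.1652] [ 0.6156 -0.1428  0.1841] [ 0.5409 -0.1505  0.1813]
0.49 340 [ 0.4928 -0.152   0.1801] 0.18364131019760696
0.51 440 [ 0.5098 -0.1514  0.1808] 0.18343342252296668
0.53 379 [ 0.5299 -0.1509  0.1811] 0.1834717986875695
0.55 359 [ 0.5499 -0.1503  0.181 ] 0.18414837088473585
0.5700000000000001 336 [ 0.5699 -0.1496  0.181 ] 0.1835562620046946
0.5900000000000001 308 [ 0.5898 -0.1491  0.1809] 0.18346875483403247
0.6100000000000001 187 [ 0.6069 -0.1489  0.1811] 0.18393207725339933
```

View pics/w3.png

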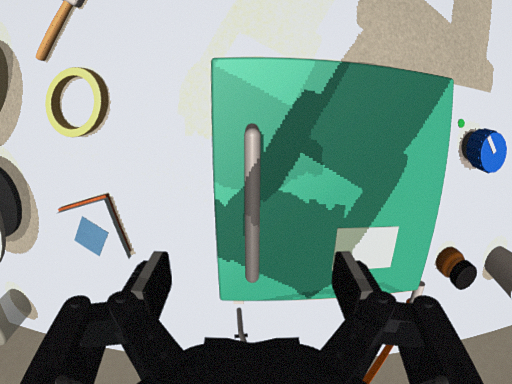

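The bar's measured middle is (0.5505, -0.1503) and its axis is about 177 mm up, against an expected 176.5, with a yaw of 1.5°. Descend and grip.

Request:
step_arm([
  {"xyz": [0.04,0.06,0.5],"turn": [0,0,0],"gripper": 1},
  {"xyz": [0,0,0.7],"turn": [0,0,0],"gripper": 1},
  {"xyz": [0,0,0.7],"turn": [0,0,0],"gripper": 1},
  {"xyz": [0,0,0.4],"turn": [0,0,0],"gripper": 1},
  {"xyz": [0,0,0],"turn": [0,0,0],"gripper": -1},
  {"xyz": [0,0,0],"turn": [0,0,0],"gripper": -1},
  {"xyz": [0,0,0],"turn": [0,0,0],"gripper": -1},
  {"xyz": [0,0,0],"turn": [0,0,0],"gripper": -1},
  {"xyz": [0,0,0],"turn": [0,0,0],"gripper": -1},
  {"xyz": [0,0,0],"turn": [0,0,0],"gripper": -1},
  {"xyz": [0,0,0],"turn": [0,0,0],"gripper": -1},
  {"xyz": [0,0,0],"turn": [0,0,0],"gripper": -1},
  {"xyz": [0,0,0],"turn": [0,0,0],"gripper": -1},
], squeeze=60)

```text
time_s: 9.18
position: [0.5509, -0.1512, 0.1813]
tool_rot: [[-0.033, 0.999, 0.002], [0.999, 0.033, -0.002], [-0.002, 0.002, -1.0]]
ft_force: [-1.3, -4.8, 5.7]
grip_width: 0.0098
```

The opening is 9.8 mm on the 12 mm bar. The cap read about 1.3 mm low too, so this is a hold. Lift along the hinge arc.

Request:
step_arm([
  {"xyz": [0.096,0,-0.351],"turn": [0,0,0],"gripper": -1},
  {"xyz": [0.12,0,-0.344],"turn": [0,0,0],"gripper": -1},
  {"xyz": [0.143,0,-0.335],"turn": [0,0,0],"gripper": -1},
  {"xyz": [0.165,0,-0.325],"turn": [0,0,0],"gripper": -1},
  {"xyz": [0.186,0,-0.313],"turn": [0,0,0],"gripper": -1},
  {"xyz": [0.207,0,-0.299],"turn": [0,0,0],"gripper": -1},
  {"xyz": [0,0,0],"turn": [0,0,0],"gripper": -1},
])

```text
time_s: 9.77
position: [0.5499, -0.1146, 0.2621]
tool_rot: [[-0.033, 0.999, 0.004], [0.999, 0.033, -0.005], [-0.005, 0.004, -1.0]]
ft_force: [-1.4, -12.4, 4.2]
grip_width: 0.0096
```

Request:
step_arm([
  {"xyz": [0.22,0,-0.285],"turn": [0,0,0],"gripper": -1},
  {"xyz": [0.24,0,-0.269],"turn": [0,0,0],"gripper": -1},
  {"xyz": [0.258,0,-0.252],"turn": [0,0,0],"gripper": -1},
  {"xyz": [0.274,0,-0.233],"turn": [0,0,0],"gripper": -1},
  {"xyz": [0.29,0,-0.214],"turn": [0,0,0],"gripper": -1},
  {"xyz": [0.305,0,-0.194],"turn": [0,0,0],"gripper": -1},
  {"xyz": [0,0,0],"turn": [0,0,0],"gripper": -1},
  {"xyz": [0,0,0],"turn": [0,0,0],"gripper": -1},
  {"xyz": [0,0,0],"turn": [0,0,0],"gripper": -1},
])

```text
time_s: 10.52
position: [0.5481, -0.0528, 0.3201]
tool_rot: [[-0.031, 0.999, 0.007], [0.999, 0.031, -0.008], [-0.008, 0.006, -1.0]]
ft_force: [-1.3, -14.4, 14.4]
grip_width: 0.0093
```

```bash
python3 - <<'E'
from h import *
np.set_printoptions(precision=4,suppress=True)
s=env.observe();print(s["position"],s["ft_force"],s["grip_width"],s["time_s"])
p,d=cams.get_image("scene");im=p[:,:,::-1].copy();I=cams.camera_info("scene");np.save("pics/s4.npy",d)
cv2.imwrite("pics/s4.png",cv2.resize(im[100:270,170:370],(800,680),interpolation=2)[:600]);cv2.imwrite("pics/s4f.png",im)
ys,xs=np.where(mask(im,(72,90,40),(95,255,255))>0);Q=pts(I,d,np.c_[xs,ys])
k=(abs(Q[:,0]-.55)<.14)&(Q[:,2]>.14)&(Q[:,1]>-.2)&(Q[:,1]<.09);Q=Q[k]
for it in range(3):
    c=Q.mean(0);n=np.linalg.svd(Q-c,full_matrices=False)[2][2];r=(Q-c)@n;Q=Q[abs(r)<max(2*r.std(),.002)]
n*=np.sign(n[2]);print(len(Q),"flap normal",n,"angle",np.arccos(n[2]))
ys,xs=np.where(mask(im,(3,90,50),(17,255,255))>0);k=(xs>240)&(xs<330)&(ys>150)&(ys<230)
R=pts(I,d,np.c_[xs,ys][k]);R=R[(abs(R[:,0]-.703)<.012)]
print(len(R)); 
hub=np.array([.062,.1265]);
for q in R[np.argsort(R[:,1])][::max(1,len(R)//15)]: print(q,np.arctan2(q[2]-hub[1],hub[0]-q[1]))
E
```

```text
[ 0.5481 -0.0528  0.3201] [ -1.3469 -14.3625  14.4402] 0.00925966241462353 10.5167
742 flap normal [-0.0204  0.701   0.7129] angle 0.7772411808573285
164
[ 0.6987 -0.141   0.2057] 0.3720242222224313
[ 0.703  -0.0775  0.2715] 0.8047582733203422
[ 0.7055 -0.0711  0.2732] 0.8338400703589945
[ 0.7038 -0.0642  0.2658] 0.8345674683922756
[ 0.7038 -0.0583  0.254 ] 0.8143636918873824
[ 0.7037 -0.0496  0.2497] 0.8347605425552206
[ 0.7028 -0.0427  0.2365] 0.8100065796885879
[ 0.703  -0.0341  0.2355] 0.8484123466981502
[ 0.7022 -0.0268  0.2188] 0.804621665263613
[ 0.703  -0.0182  0.2151] 0.8348643011683486
[ 0.7017 -0.0075  0.2055] 0.8492343927656203
[0.7005 0.0032 0.196 ] 0.8689356692227445
[0.6992 0.0149 0.1791] 0.8405702254157983
[0.7009 0.0561 0.1417] 1.2018582355794398
[0.7006 0.0616 0.1241] -1.4233895573248088
[0.6987 0.0666 0.1236] -2.582302201078363
[0.7001 0.0718 0.1292] 2.8689701372062726
```

View pics/s4.png

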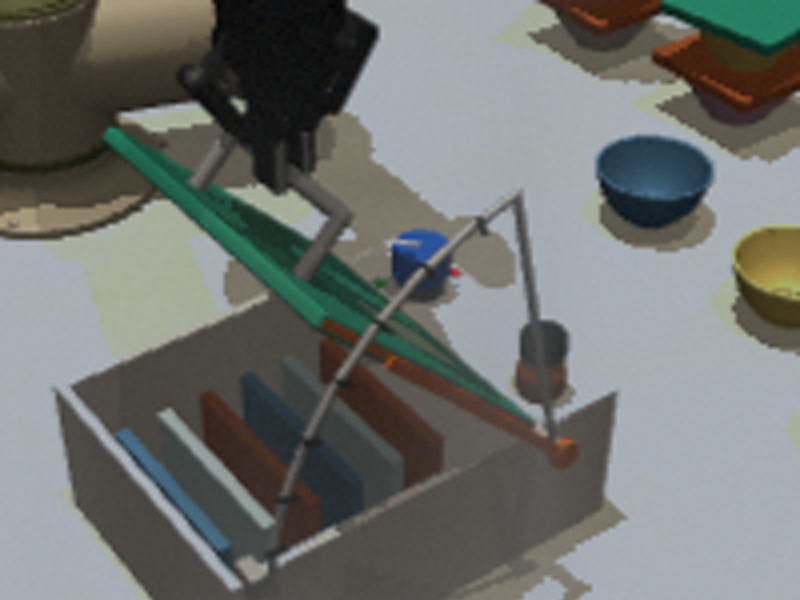

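The flap is up, held and nearly overlapping the pointer, which runs from about (330,325) to the hub at (562,452) in the crop. For a better pointer angle I'll cast its pixels onto the pointer's own plane.

```bash
python3 - <<'E'
from h import *
np.set_printoptions(precision=4,suppress=True)
I=cams.camera_info("scene")
for f in("scene0","s4f"):
    im=cv2.imread(f"pics/{f}.png");d=np.load("pics/scene0.npy" if f=="scene0" else "pics/s4.npy")
    ys,xs=np.where(mask(im,(3,70,40),(17,255,255))>0);uv=np.c_[xs,ys]
    k=(xs>245)&(xs<330)&(ys>180)&(ys<225);uv=uv[k]
    D=pts(I,d,uv);uv=uv[abs(D[:,0]-.702)<.008]
    for x0 in(.700,.703):
        o,r=rays(I,uv);n=np.array([1,.028,0]);P=o+r*((np.array([x0,.062,0])@n-o@n)/(r@n))[:,None]
        L=P[(P[:,2]>.15)][:,1:];vx,vy,*_=cv2.fitLine(L.astype(np.float32),cv2.DIST_HUBER,0,.002,.01).ravel()
        H=P[P[:,2]<.145];print(f,x0,len(L),"slope ang",np.arctan2(abs(vy),abs(vx)),"hub",(H.max(0)+H.min(0))/2,"tip",L[L[:,1].argmax()],
          "hub-mean ang",np.arctan2(L[:,1].mean()-.1265,.062-L[:,0].mean()))
E
```

```text
scene0 0.7 94 slope ang 0.8023796 hub [0.7    0.0613 0.131 ] tip [-0.0811  0.2827] hub-mean ang 0.8251272746569449
scene0 0.703 97 slope ang 0.80307436 hub [0.7031 0.0602 0.1331] tip [-0.0833  0.2858] hub-mean ang 0.8298402876939935
s4f 0.7 160 slope ang 0.80446136 hub [0.7    0.0613 0.131 ] tip [-0.0975  0.2963] hub-mean ang 0.8301648292697805
s4f 0.703 164 slope ang 0.80367965 hub [0.7031 0.0602 0.1331] tip [-0.0995  0.2993] hub-mean ang 0.8345943400907528
```

The pointer is at 0.80 rad by line slope. The flap is at 0.78 by plane fit and 0.80 by arm geometry, both well within 0.09. I'll hold briefly to confirm it is steady, then hand in.

Request:
step_arm([
  {"xyz": [0,0,0],"turn": [0,0,0],"gripper": -1},
  {"xyz": [0,0,0],"turn": [0,0,0],"gripper": -1},
  {"xyz": [0,0,0],"turn": [0,0,0],"gripper": -1},
  {"xyz": [0,0,0],"turn": [0,0,0],"gripper": -1},
  {"xyz": [0,0,0],"turn": [0,0,0],"gripper": -1},
  {"xyz": [0,0,0],"turn": [0,0,0],"gripper": -1},
  {"xyz": [0,0,0],"turn": [0,0,0],"gripper": -1},
  {"xyz": [0,0,0],"turn": [0,0,0],"gripper": -1},
  {"xyz": [0,0,0],"turn": [0,0,0],"gripper": -1},
  {"xyz": [0,0,0],"turn": [0,0,0],"gripper": -1},
  {"xyz": [0,0,0],"turn": [0,0,0],"gripper": -1},
  {"xyz": [0,0,0],"turn": [0,0,0],"gripper": -1},
])

```text
time_s: 11.57
position: [0.5481, -0.053, 0.32]
tool_rot: [[-0.031, 1.0, 0.007], [0.999, 0.031, -0.008], [-0.008, 0.006, -1.0]]
ft_force: [-1.9, -13.7, 16.0]
grip_width: 0.0094
```

```bash
python3 - <<'E'
from h import *
p,d=cams.get_image("scene");im=p[:,:,::-1].copy();I=cams.camera_info("scene")
ys,xs=np.where(mask(im,(72,90,40),(95,255,255))>0);Q=pts(I,d,np.c_[xs,ys])
k=(abs(Q[:,0]-.55)<.14)&(Q[:,2]>.14)&(Q[:,1]>-.2)&(Q[:,1]<.09);Q=Q[k]
for it in range(3):
    c=Q.mean(0);n=np.linalg.svd(Q-c,full_matrices=False)[2][2];r=(Q-c)@n;Q=Q[abs(r)<max(2*r.std(),.002)]
a=np.arccos(abs(n[2]));s=env.observe();print(a,s["grip_width"],s["ft_force"],abs(s["qvel"]).max())
if abs(a-.80)<.04 and s["grip_width"]>.007: print(order.close_job())
E
```

```text
0.7749735248162549 0.009152084983343247 [ -1.37622495 -13.57391363  15.45185833] 0.18334134213241732
the job is handed in; nothing more can be done
None
```

I unscrewed the vent cap to its stop with the flap shut. I then gripped the flap's bar handle, lifted the flap along its hinge arc to the pointer, and handed the job in at about 11.6 s, still holding it.

- **Cap:** the wrist moment rose to 0.5 N m at the end of the turn. The white line then pointed at the green dot.
- **Flap angle:** about 0.775 rad by plane fit and 0.80 rad from the arm's position. The pointer reads 0.80 rad by its slope and about 0.83 rad when taken through the assumed hub. The worst disagreement is about 0.055 rad, inside the 0.09 allowed.
- **Hold:** over one second the TCP moved under 0.3 mm. The fingers stayed at 9 mm on the 12 mm bar, and the wrist force was about 20 N.
- **Surroundings:** the pointer's slope did not change between the before and after images. I did not measure the jar, bowls, cup, tape, tiles or brush again, but the gripper stayed clear of them in the views I looked at.

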